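# Clamp the hardener tub and open its child-resistant cap

### The job

Swing the red retaining bar of the tub holder down until it rests fully home in its green catch, so that the white hardener tub cannot spin. Then press the tub's blue winged child-resistant cap down hard, turn it anticlockwise (seen from above) while pressed until the wing's red end points at the green dot on the tub, and let it spring back up, clear of your gripper; never force it round unpressed. Leave the bar in its catch, the tub unturned, and the cans, bottle and paddle standing about where they are.

Things in the scene. Friction and masses are not known exactly. Their poses are not given: they have to be found in the camera images.
- holder: Aluminium tub holder fixed to the bench, plate 190 x 230 x 12 mm. Origin on the bench under the tub's axis; z up. The red bar's plane is at its own x = +64 mm, the bar's hinge at y = +80 mm, the green catch at y = -66 mm: two prongs 16 mm long in y, 16 mm apart in x, tops 108 mm above the bench. The hinge cheeks reach 112 mm.
- bar_hinge (a point): Point on the bar's hinge axis, 100 mm above the bench; axes as the holder's. The hinge axis runs along x.
- bar_tab (a point): Centre of the top face of the red bar's end tab (22 x 40 mm), 175 mm along the bar from the hinge axis, 6 mm above its centre line. Bar 12 x 12 mm, 195 mm from hinge to end; a small tongue on it drops between two ribs of the tub. The frame turns with the bar: -y runs from hinge to tab, z is out of the face to push. Closed: level, top 106 mm above the bench.
- bar (a joint): Angle of the red bar: 0 = level, at its stop in the catch; grows as the bar is raised about the hinge (1.57 = upright). Starts raised at 0.6 to 1.25. It is stiff (about 0.12 N m of friction): it stays where it is left and is pushed down with a few newtons at the tab.
- cap_wing (a point): Centre of the cap's upright wing, a bar 50 mm long, 12 mm thick, 24 mm high on the flat top of a blue round cap 64 mm in diameter. x points along the wing to its red end, z up. Wing top 12 mm above this point, flat cap top 12 mm below it (146 mm above the bench when not pressed). The wing can be straddled or gripped from above.
- green_dot (a point): Green dot, 9 mm, on the top rim of the white tub (90 mm in diameter, 115 mm high over the bench), 37.5 mm from the cap's axis, 1.3 rad anticlockwise of where the red end points at the start.
- cap (a joint): Turn of the cap on the tub, anticlockwise from above: 0 = shut (start), 1.3 = red end at the green dot, 1.5 = stop. Teeth inside block it from about 0.1 to 0.75 unless the cap is pressed at least 7 mm down; about 0.15 N m of friction. If it is let go under the teeth it stays down; beyond about 0.75 it springs up again.
- cap_press (a joint): How far the cap is pressed down (m): 0 = up, 0.010 = bottom stop. Spring: about 6 N to begin to move, 14.5 N at 7 mm, 18 N at 10 mm.
- tub (a joint): Turn of the tub in its holder, anticlockwise, 0 at the start. Until the bar's tongue is between its ribs the tub spins with the cap (0.03 N m of friction); with the bar closed it has about 0.05 rad of play.
- small_can_a: Small steel can, white band, 60 mm diameter, 62 mm high, near one side of the holder; a bystander. Origin at the centre of its underside.
- small_can_b: Small steel can, blue band, 60 mm diameter, 62 mm high, near the other side of the holder; a bystander. Origin at the centre of its underside.
- pint_can: Steel can with white band, 86 mm diameter, 98 mm high, at the left; a bystander. Origin at the centre of its underside.
- quart_can: Bare steel can, 108 mm diameter, 125 mm high, at the right; a bystander. Origin at the centre of its underside.
- squeeze_bottle: White plastic bottle with red cap, 56 mm diameter, 130 mm high, at the left; a bystander. Origin at the centre of its underside.
- stir_paddle: Flat wooden stirring paddle, 190 x 24 x 6 mm, lying between the robot and the holder, long along its x; a bystander. Origin at the centre of its underside.

How it is judged (in metres and radians):
On the way, in this order (a step that is already met when the one before it is completed fails the run):
1. the bar rests in its catch with the tub unturned and the cap still shut (value of joint bar below 0.05 rad and value of joint cap below 0.2 rad and value of joint tub between -0.15 and 0.15 rad), for 0.2 s.
2. with the bar in its catch, the cap has been pressed past its teeth and turned open (value of joint bar below 0.05 rad and value of joint cap above 1.05 rad), for 0.2 s.
At the end, for the whole second after the job is handed in: The bar is down in its catch (joint below 0.05 rad), the cap is turned open by more than 1.05 rad and has sprung up again (less than 2 mm down), and the tub is within 0.15 rad of its first direction in the holder (all of step 2 and value of joint cap_press below 0.002 m and value of joint tub between -0.15 and 0.15 rad); the robot touches nothing.
It fails at once if a can, the bottle or the paddle is displaced by more than 40 mm (distance of any of small_can_a, small_can_b, pint_can, quart_can, squeeze_bottle, stir_paddle from where it was at the start of the episode above 0.04 m).
It fails at once if the cap is wrenched past its teeth without being pressed down (value of joint cap between 0.2 and 0.6 rad and value of joint cap_press below 0.005 m).
It also fails if it takes over 51 s, if anything falls off the work surface, if the arm or the gripper's body presses on something with over 40 N, if the wrist force passes 120 N, or if a joint passes its speed limit or range.

### The arm

A 6-joint arm with a two-finger parallel gripper is mounted at the origin on the work surface. World frame = base frame: x ahead of the robot, y to its left, z up, the work surface at z = 0. Lengths are in mm, angles in rad, forces in N, time in s.
With the tool pointing down it reaches from about 350 to 975 mm from the base axis. Payload 7.1 kg.
Tool frame: the origin (TCP) lies at the very end of the fingers, on their centre line; the grasp point (between the pads) lies 19 mm behind it (ctrl.grasp_offset is the distance from the TCP to the grasp point, in mm); z points along the fingers, y is the line along which they close (so a half turn about z gives the same grasp; the last joint's range is limited). The gripper opens to 88 mm and grips with 3 to 60 N. Pads are 20 mm wide; open, the fingers measure 115 mm over their backs; the gripper's body (75 mm by 178 mm) begins 61 mm behind the grasp point.
Start: joints at [-1.165, 0.423, 1.63, -0, 1.089, -0.019], TCP at [257.601, -569.426, 197.875] pointing down, gripper open.
Joint ranges: [-3, 3], [-0.9, 2.11], [0.09, 2.58], [-1.31, 4.45], [0.11, 2.69], [-2.54, 2.54]. Speed limits (rad/s): [2.39, 2.39, 3.01, 3.14, 3.14, 3.14].

### API

Orientations are given as a rotation vector (axis times angle).
In Python, from workcell import ctrl, viewer, ticket, models gives the robot as it stands.
- The arm moves only by the tool play_rows, never from a script. Its arguments are lists of equal length, an entry for each row: "dp": the shift along the world's x, y, z in mm, a list of three; "yaw": the turn about the world's z in degrees. In form: {"dp": [[tx, ty, tz], ...], "yaw": [yaw, ...]}. A call has 1 to 8 rows; each row shifts and turns the commanded pose from where the row before left it; what a row does not reach is not made up. A row lasts 1/12 s, in which the tool goes at most 41.7 mm and 7.16 degrees, less where a joint would pass 70% of its speed; a pose out of reach is approached as far as the arm can. A call is refused whole if a number of a shift passes 41.7 or a number of a turn 7.16, either way. A call with a gripper value outside its range is refused whole. "gripper" is the closure, from 0 (fully open) to 1 (shut), set as the call begins (left out, the last holds). The fingers move at their own pace and stop on an object; the grip force is fixed at half the most. Time passes only in rows, so rows that do not move let the fingers close. It gives the time, the measured TCP pose, the force, the opening and the grip force at its end, in the units of the state.
- ctrl.get_obs(): the state, without advancing time (a new reading comes with each control period).
- viewer.get_image(name): name is "side" or "top" or "wrist"; returns a dict with "pixels" (480x640x3 uint8, red, green, blue), "range_z" (480x640 float32, mm along the optical axis (not along the pixel's ray), 0 where there is no reading), "fx", "fy", "cx", "cy" (pixels), "dist_coeffs" ([k1, k2, p1, p2, k3] as OpenCV has them; the pictures are not rectified), "T" (4x4, takes a point from camera to world coordinates); the wrist camera has in their place "hand_eye" (4x4, takes a point from camera to tool coordinates, whose origin is the TCP and whose axes are the flange's). Camera axes: x right, y up, looking along -z (the intrinsics and any distortion apply to the point x, -y, -z); pixel columns grow to the right and rows downward; lengths in mm; the calibration is good to about 2 mm. A picture is of the moment at which its call begins: read the wrist's pose just before it.
- ticket.close_job(): hands the job in; it is judged then, once.
Trained networks look in a picture, given as the dict that the camera call returned (one of the last four; its "shot" number tells which), for a name from the list of things; names that differ only in an ending like _2 or _b are one class to them, and where a whole thing is asked for, a point or a joint stands for the part that bears it (a point fixed in the world has none). Each returns a list of dicts, best first, with "conf" (0 to 1); they miss things now and then, are a little off and sometimes report something else, mostly with a low value. They report only what shows in the picture. A call takes as long as a camera call.
- models.look_for(picture, name): "bbox" ([centre column, centre row, width, height] in pixels, round what is visible of it).
- models.landmark_of(picture, name): "location" ([column, row] in pixels: a listed point, or the origin of a listed thing).
The state is a dict: "t": time; "qpos": joint angles; "qvel": joint speeds; "joint_torque": joint torques, N m; "ee_pos": TCP position; "orientation": TCP orientation; "ft_force": force on the tool from outside, world axes, zero at the start; "moment": the same for the moment, N m; "width": finger opening in mm; "grasp_force": force on a finger pad.
Only numpy, scipy, OpenCV 4.12 (cv2) and the standard library are available. Lean on these libraries where they do the work, as an engineer would, in place of code of your own. Each camera call takes 0.05 s, during which the arm holds its last target. There are 200 camera calls.

## Working session

There is one attempt and no reset: what is moved stays moved. The work goes in short steps, Python scripts to look and compute and a tool call to move; the robot and the scene stay as the last step left them, time stands still between calls to the robot, and variables do not carry over. Pictures are saved under pics/ and viewed, at most 10 in all, crops included, and the job is handed in when it is done.

Besides the shell and the picture viewer there is one more tool, called after ">>>" by a JSON object that holds its "method" and its "body". play_rows: Moves the arm, as the interface text tells. Its arguments: {"type":"object","properties":{"dp":{"type":"array"},"yaw":{"type":"array"},"gripper":{"type":"number"}},"required":["dp","yaw"]}

```bash
mkdir -p pics; cat > h.py <<'E'
import numpy as np, cv2
from scipy.spatial.transform import Rotation as R
from workcell import ctrl, viewer, ticket, models
def shot(name):
    o=ctrl.get_obs(); p=viewer.get_image(name)
    if name=="wrist":
        T=np.eye(4); T[:3,:3]=R.from_rotvec(o["orientation"]).as_matrix(); T[:3,3]=o["ee_pos"]
        p["TW"]=T@np.array(p["hand_eye"])
    else: p["TW"]=np.array(p["T"])
    return p
def ray(p,uv):
    K=np.array([[p["fx"],0,p["cx"]],[0,p["fy"],p["cy"]],[0,0,1.]])
    x,y=cv2.undistortPoints(np.array([[uv]],float),K,np.array(p["dist_coeffs"],float))[0,0]
    return p["TW"][:3,:3]@np.array([x,-y,-1.]), p["TW"][:3,3]
def at_z(p,uv,z):
    d,c=ray(p,uv); return c+d*(z-c[2])/d[2]
def at_depth(p,uv):
    d,c=ray(p,uv); u,v=int(round(uv[0])),int(round(uv[1]))
    w=p["range_z"][max(v-1,0):v+2,max(u-1,0):u+2]; w=w[w>0]
    return c+d*np.median(w) if len(w) else None
def save(p,f): cv2.imwrite("pics/"+f,p["pixels"][:,:,::-1])
E
python3 - <<'E'
from h import *
np.set_printoptions(precision=1,suppress=True)
for c in("top","side"):
    p=shot(c); save(p,c+"0.png"); print(c,p["TW"][:3,3])
    for n in("holder","bar_hinge","bar_tab","cap_wing","green_dot","small_can_a","pint_can","quart_can","squeeze_bottle","stir_paddle"):
        for r in models.landmark_of(p,n)[:2]:
            print(n,round(r["conf"],2),np.array(r["location"]),at_depth(p,r["location"]))
print(ctrl.get_obs())
E
```

```text
top [ 153.8   -3.4 1597.5]
holder 0.87 [280.5 248.9] [464.9 108.5 112.7]
bar_hinge 0.66 [255.8 207.8] [581.4 185.3 104.2]
bar_tab 0.66 [292.4 212. ] [537.1  74.6 234.7]
cap_wing 0.75 [276.4 234.8] [491.3 117.5 167.4]
green_dot 0.67 [275.6 227.9] [516.  122.9 143.6]
small_can_a 0.92 [229.  230.3] [523.3 262.6  61.8]
small_can_a 0.8 [339.7 264.8] [437.1 -57.2  63.1]
pint_can 0.98 [167.  222.6] [528.8 430.9  98.4]
quart_can 0.69 [478.  247.5] [ 490.6 -430.3  124.2]
squeeze_bottle 0.62 [172.  290.1] [341.9 401.   85.5]
squeeze_bottle 0.33 [256.1 292.2] [356.6 179.6   4.5]
stir_paddle 0.65 [255.5 292.2] [356.5 181.3   4.5]
stir_paddle 0.56 [275.3 226.4] [520.5 124.1 142. ]
side [ 125.8  947.3 1139. ]
holder 0.75 [305.5 306.8] [469.6 162.5  41.5]
bar_hinge 0.89 [266.1 286.3] [577.2 180.1 108.3]
bar_tab 0.95 [289.  230.6] [544.   75.5 236.9]
bar_tab 0.44 [340.6 263.1] [428.2 -28.2  44.5]
cap_wing 0.72 [300.6 267.7] [489.7 135.1 169.8]
green_dot 0.61 [287.7 272.5] [584.7  24.1  -1.4]
small_can_a 0.56 [341.7 264.4] [425.4 -30.8  37. ]
small_can_a 0.55 [271.1 341.4] [511.8 305.9  48.2]
pint_can 0.69 [234.4 396.2] [519.4 495.7  81. ]
quart_can 0.56 [356.1 184.3] [ 499.4 -423.    39.4]
squeeze_bottle 0.84 [313.9 405. ] [337.5 446.4  67.3]
stir_paddle 0.95 [342.6 329.1] [353.6 177.3   7.9]
{'t': 1.1, 'qpos': array([-1.2,  0.4,  1.6, -0. ,  1.1, -0. ]), 'qvel': array([ 0., -0., -0.,  0., -0.,  0.]), 'joint_torque': array([  0. , -54.5, -27.4,   0.1,   0. ,  -0. ]), 'ee_pos': array([ 257.6, -569.4,  197.9]), 'orientation': array([-3.1, -0.7,  0. ]), 'ft_force': array([ 0.4,  0.5, -0. ]), 'moment': array([ 0. , -0. ,  0.1]), 'grasp_force': 0.0, 'width': 87.8280148654143}
```

View pics/top0.png

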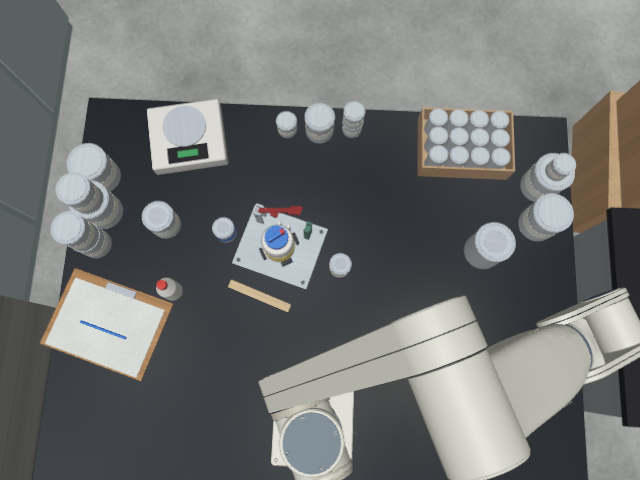

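View pics/side0.png

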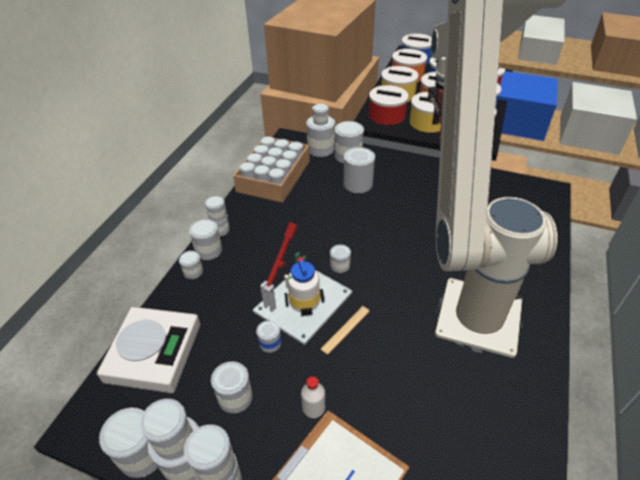

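Top view: the bar rises from the hinge at (256,208) to the tab at (292,212), the catch is at (308,230) and the cap is at (276,236). The bar angle is about 0.85 rad. I'm moving to a viewing pose above the tab side.

>>> {"method": "play_rows", "body": {"dp": [[12,36,13],[12,36,13],[12,36,13],[12,36,13],[12,36,13],[12,36,13],[12,36,13],[12,36,13]], "yaw": [0,0,0,0,0,0,0,0], "gripper": 1}}

```text
t: 1.77
ee_pos: [353.7, -279.7, 302.7]
orientation: [3.071, 0.661, 0.001]
ft_force: [0.8, 0.6, 0.7]
width: 38.2
grasp_force: 0.0
```

>>> {"method": "play_rows", "body": {"dp": [[14,36,11],[14,36,11],[14,36,11],[14,36,11],[14,36,11],[14,36,11],[14,36,11],[14,36,11]], "yaw": [0,0,0,0,0,0,0,0]}}

```text
t: 2.43
ee_pos: [465.8, 8.6, 390.8]
orientation: [3.071, 0.662, 0.001]
ft_force: [0.6, -1.5, 0.0]
width: 0.4
grasp_force: 0.0
```

```bash
python3 - <<'E'
from h import *
np.set_printoptions(precision=2,suppress=True)
o=ctrl.get_obs(); print(o["t"],o["ee_pos"],o["qpos"]); print(R.from_rotvec(o["orientation"]).as_matrix())
p=shot("wrist"); save(p,"w1.png"); print(p["TW"])
for n in("holder","bar_hinge","bar_tab","cap_wing","green_dot"):
    for r in models.landmark_of(p,n)[:2]:
        print(n,round(r["conf"],2),np.array(r["location"]),at_depth(p,r["location"]))
E
```

```text
2.4333 [465.78   8.57 390.77] [-0.01 -0.    1.73 -0.    1.42  1.14]
[[ 0.91  0.41  0.  ]
 [ 0.41 -0.91 -0.  ]
 [ 0.    0.   -1.  ]]
[[  0.41   0.88   0.22 527.08]
 [ -0.91   0.4    0.1   37.34]
 [ -0.    -0.25   0.97 577.3 ]
 [  0.     0.     0.     1.  ]]
holder 0.77 [257.6 145.2] [499.48 100.23 146.41]
bar_hinge 0.84 [228.4  59. ] [573.76 171.36 119.43]
bar_tab 0.86 [284.4 107.5] [545.64  77.96 232.21]
cap_wing 0.83 [235.6 143.8] [492.38 119.37 169.48]
green_dot 0.57 [244.1 113.9] [524.93 133.06 117.52]
green_dot 0.15 [48.6  0.7] [548.68 421.2   56.04]
```

View pics/w1.png

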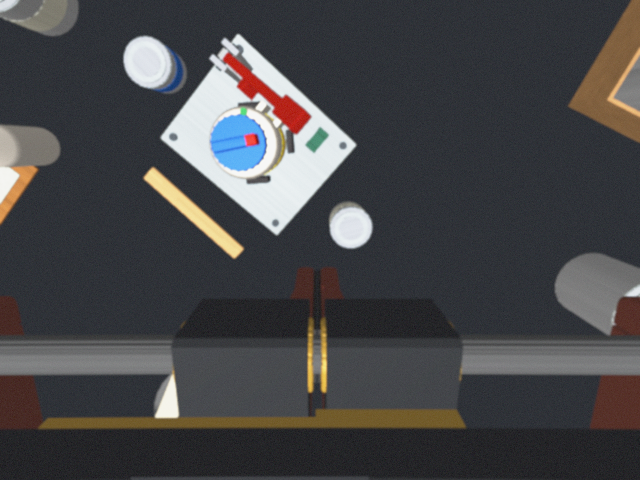

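The wrist view shows the red tab at (290,110), the hinge at (232,58), the green catch at (317,139), the cap at (240,143) with its red end at (251,140), and the green dot at (244,112). That puts the wing at about -53° in the world. Next I push the bar down.

>>> {"method": "play_rows", "body": {"dp": [[20,19,0],[20,19,0],[20,19,0],[19,18,0],[0,0,-32],[0,0,-32],[0,0,-33],[0,0,-33]], "yaw": [6,6,6,6,6,6,6,5]}}

```text
t: 3.4
ee_pos: [544.1, 79.7, 258.2]
orientation: [2.55, 1.835, -0.001]
ft_force: [-0.3, 0.6, -1.1]
width: 0.8
grasp_force: 0.0
```

>>> {"method": "play_rows", "body": {"dp": [[0,0,-13],[0,0,-13],[-3,-9,-9],[-3,-9,-9],[-3,-8,-11],[-2,-7,-11],[0,0,0],[0,0,0]], "yaw": [0,0,0,0,0,0,0,0]}}

```text
t: 4.07
ee_pos: [533.2, 47.2, 193.9]
orientation: [-2.554, -1.829, 0.001]
ft_force: [0.5, 0.9, 0.1]
width: 0.4
grasp_force: 0.0
```

```bash
python3 - <<'E'
from h import *
np.set_printoptions(precision=1,suppress=True)
for c in("top","side"):
    p=shot(c)
    for n in("bar_hinge","bar_tab"):
        for r in models.landmark_of(p,n)[:2]:
            print(c,n,round(r["conf"],2),np.array(r["location"]),at_depth(p,r["location"]))
p=shot("side");cv2.imwrite("pics/s2.png",cv2.resize(p["pixels"][180:360,200:400,::-1],(800,600)))
E
```

```text
top bar_hinge 0.7 [255.4 208.5] [582.  187.5  94.5]
side bar_hinge 0.73 [293.7 230.6] [537.7  59.1 224.3]
side bar_hinge 0.57 [267.3 286.1] [573.3 180.2 110.8]
side bar_tab 0.68 [296.8 232.2] [528.8  58.9 220.8]
```

View pics/s2.png

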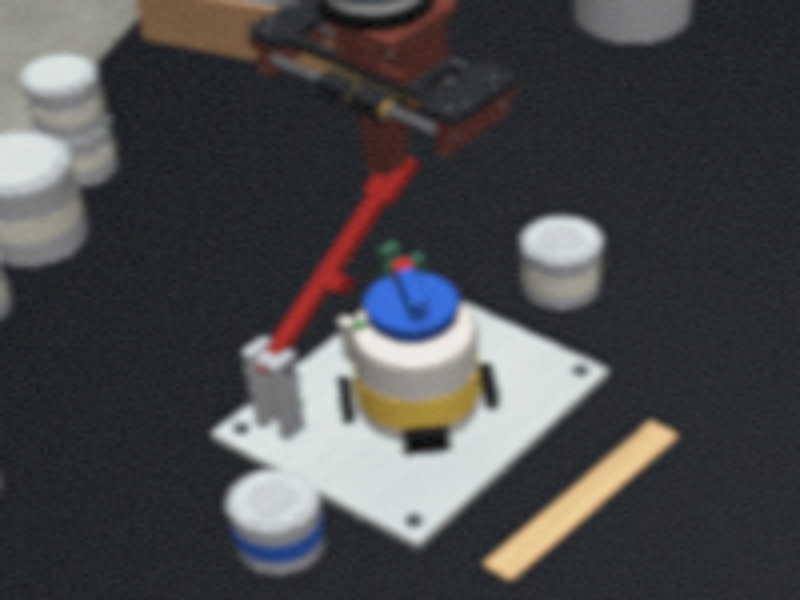

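The side view shows the fingers on the bar's tab, at about (390,175) in the crop, and the bar coming down. I continue the arc.

>>> {"method": "play_rows", "body": {"dp": [[-1.5,-4.5,-10],[-1.5,-4.5,-10],[-1.5,-4,-12],[-1.5,-4,-13],[-1,-2.5,-13],[-1,-2.5,-13],[-1,-3,-8],[0,0,0]], "yaw": [0,0,0,0,0,0,0,0]}}

```text
t: 5.08
ee_pos: [522.5, 22.9, 112.5]
orientation: [-2.551, -1.83, 0.006]
ft_force: [-0.1, -0.2, -0.2]
width: 0.2
grasp_force: 0.0
```

>>> {"method": "play_rows", "body": {"dp": [[-1,-3,-4],[0,0,-3],[0,0,-3],[0,0,0],[0,0,0]], "yaw": [0,0,0,0,0]}}

```text
t: 5.5
ee_pos: [523.8, 20.7, 105.1]
orientation: [2.552, 1.832, 0.001]
ft_force: [1.2, 0.5, -0.2]
width: 0.0
grasp_force: 0.0
```

>>> {"method": "play_rows", "body": {"dp": [[0,0,-1.5],[0,0,-1],[0,0,0],[0,0,0]], "yaw": [0,0,0,0]}}

```text
t: 5.83
ee_pos: [523.7, 20.6, 102.4]
orientation: [2.552, 1.832, 0.0]
ft_force: [-0.2, -0.6, 0.0]
width: 0.4
grasp_force: 0.1
```

```bash
python3 - <<'E'
from h import *
np.set_printoptions(precision=1,suppress=True)
print(ctrl.get_obs()["ft_force"])
p=shot("side")
for n in("bar_hinge","bar_tab"):
        for r in models.landmark_of(p,n)[:2]:
            print(n,round(r["conf"],2),np.array(r["location"]),at_depth(p,r["location"]))
cv2.imwrite("pics/s3.png",cv2.resize(p["pixels"][200:350,220:420,::-1],(800,600)))
E
```

```text
[-0.2 -0.6  0. ]
bar_hinge 0.9 [265.5 286. ] [578.5 180.9 110. ]
bar_tab 0.54 [304.8 246.8] [518.7  32.1 142.3]
```

View pics/s3.png

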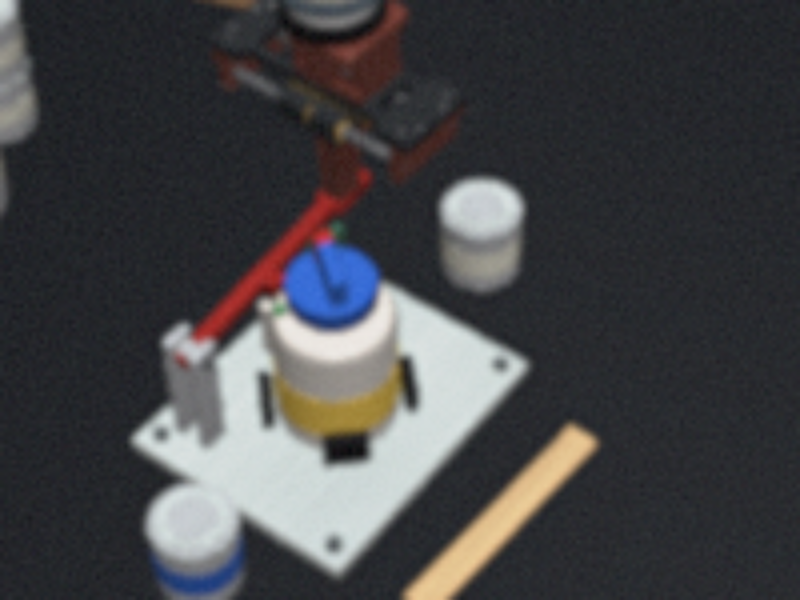

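```bash
cat > red.py <<'E'
from h import *
np.set_printoptions(precision=1,suppress=True)
for c in ("side","top"):
    p=shot(c); im=p["pixels"].astype(int)
    m=(im[...,0]>120)&(im[...,1]<60)&(im[...,2]<70)
    P=[]
    for v,u in zip(*np.nonzero(m)):
        d,o=ray(p,(u,v)); z=p["range_z"][v,u]
        if z>0:
            q=o+d*z
            if 480<q[0]<620 and -40<q[1]<220 : P.append(q)
    P=np.array(P)
    if len(P)==0: continue
    w=P[:,:2]-[578,180]; h=w@[-.323,-.946]; l=w@[.946,-.323]
    for a in range(-10,210,20):
        s=(h>=a)&(h<a+20)
        if s.any(): print(c,a,s.sum(),"lat",np.median(l[s]),"z",np.median(P[s,2]),P[s,2].max())
E
python3 red.py
```

```text
side 10 19 lat -2.3267519608655 z 111.0475811471033 112.93273474759508
side 30 28 lat -2.858708863528979 z 110.702700509549 116.9398948841083
side 50 26 lat -2.0652855358365168 z 112.0520708120215 114.93811058994083
side 70 39 lat -3.8672867725746487 z 115.68277684374448 119.64318093225779
side 90 30 lat -1.4751482261844324 z 118.39909526663325 175.0236829591388
side 110 29 lat -0.09852645912944771 z 120.56245928287171 126.42883741839148
side 130 30 lat 1.251013243029684 z 122.72438466519844 129.75901586350915
side 150 15 lat 5.041166271921552 z 123.08726757660565 128.82921902640078
side 170 3 lat -3.7993322195339294 z 132.01280069129302 132.42258875044672
side 190 1 lat -5.390678191186518 z 127.57967596037133 127.57967596037133
```

```bash
python3 - <<'E'
from h import *
o=ctrl.get_obs()["ee_pos"]; out=[]
for c in("side","wrist","top"):
    p=shot(c); q=np.linalg.inv(p["TW"])@np.r_[o,1]; 
    K=np.array([[p["fx"],0,p["cx"]],[0,p["fy"],p["cy"]],[0,0,1.]])
    uv=cv2.projectPoints(np.array([[q[0],-q[1],-q[2]]]),np.zeros(3),np.zeros(3),K,np.array(p["dist_coeffs"],float))[0].ravel()
    print(c,uv); im=p["pixels"][:,:,::-1].copy()
    u,v=uv.astype(int); w=60 if c!="wrist" else 150
    u0=min(max(u-w,0),640-2*w); v0=min(max(v-w,0),480-2*w)
    crop=cv2.resize(im[v0:v0+2*w,u0:u0+2*w],(400,400),interpolation=cv2.INTER_CUBIC)
    k=200/w; cv2.drawMarker(crop,(int((uv[0]-u0)*k),int((uv[1]-v0)*k)),(0,255,255),cv2.MARKER_CROSS,16,1)
    out.append(crop)
cv2.imwrite("pics/c4.png",np.hstack(out[:2]))
E
```

```text
side [305.10169321 253.31644114]
wrist [316.99592301 274.0427711 ]
top [313.4920371  230.46199659]
```

View pics/c4.png

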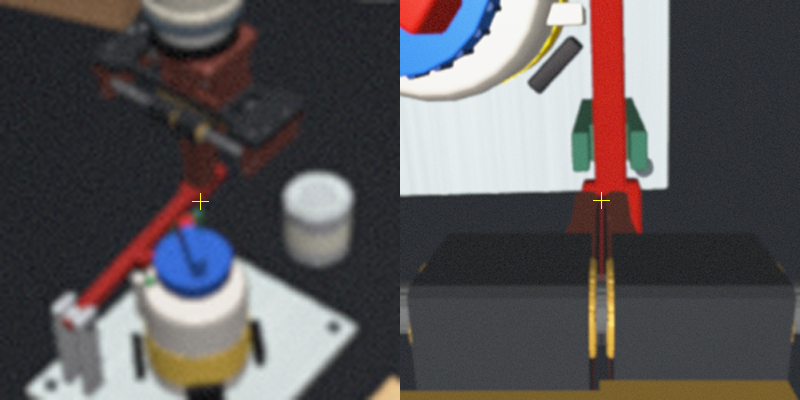

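The fingers sit square on the tab in the wrist view, with the catch prongs just inboard. The side-view depth says the bar is still a little raised, and there is no contact force yet, so I press on while watching the force.

>>> {"method": "play_rows", "body": {"dp": [[0,0,-2],[0,0,-2],[0,0,0],[0,0,0]], "yaw": [0,0,0,0]}}

```text
t: 6.57
ee_pos: [523.4, 20.6, 98.1]
orientation: [-2.552, -1.832, 0.001]
ft_force: [0.2, 0.2, -0.1]
width: 0.1
grasp_force: 0.0
```

```bash
python3 red.py; python3 -c "
from h import *
print(ctrl.get_obs())"
```

```text
side 10 18 lat -3.0024018324374735 z 107.47569324229119 112.3340764388688
side 30 27 lat -2.2155842058728172 z 110.30402604856658 113.65736569589353
side 50 27 lat -0.3731432645992639 z 111.80031007696675 114.36083496190236
side 70 40 lat -3.411819507560671 z 113.7518495488265 171.60922789890378
side 90 33 lat -1.144578063576374 z 115.47657747671053 174.1923074418412
side 110 24 lat 0.9321055133088403 z 116.91424646512775 120.99813968767069
side 130 25 lat 0.03873872988897042 z 119.12014397667008 122.76013102466027
side 150 15 lat 0.8569116900190139 z 120.92148248200897 127.65030706713787
side 170 1 lat -2.973335086359354 z 123.40718234076292 123.40718234076292
side 190 3 lat -1.2339842299494514 z 120.333754296145 121.30694409426997
{'t': 6.6667, 'qpos': array([ 1.65544837e-02,  4.21184127e-01,  1.92090654e+00, -5.16009905e-06,
        7.99748442e-01,  3.42244494e-01]), 'qvel': array([ 0.00137513, -0.00151181, -0.00109534, -0.00028892, -0.00034617,
        0.00030561]), 'joint_torque': array([-3.26646084e-03, -4.73276746e+01, -2.04269618e+01,  5.26531145e-02,
       -9.77806456e-03, -7.97742587e-05]), 'ee_pos': array([523.52264204,  20.56783177,  98.26967003]), 'orientation': array([-2.55209090e+00, -1.83182244e+00,  3.21498428e-04]), 'ft_force': array([ 0.36470772,  0.90192809, -0.49081683]), 'moment': array([-0.01179706, -0.05319594,  0.01528132]), 'grasp_force': 0.0, 'width': 0.5327488219157193}
```

>>> {"method": "play_rows", "body": {"dp": [[0,0,-2],[0,0,-2],[0,0,-2],[0,0,0],[0,0,0]], "yaw": [0,0,0,0,0]}}

```text
t: 7.08
ee_pos: [523.5, 20.6, 92.2]
orientation: [-2.552, -1.832, 0.001]
ft_force: [-0.5, 0.5, -0.0]
width: 0.6
grasp_force: 0.0
```

>>> {"method": "play_rows", "body": {"dp": [[0,0,-2],[0,0,-2],[0,0,0]], "yaw": [0,0,0]}}

```text
t: 7.33
ee_pos: [523.4, 20.6, 88.0]
orientation: [-2.552, -1.832, 0.001]
ft_force: [-0.0, 0.2, 0.5]
width: 0.7
grasp_force: 0.0
```

```bash
python3 red.py; python3 -c "
from h import *
print(ctrl.get_obs()['ft_force'])"
```

```text
side 10 18 lat -2.1975609534405987 z 107.25778231150832 110.40606204398682
side 30 25 lat -2.4748553385635828 z 108.3249031754608 111.86476865211034
side 50 30 lat -1.6480169741515929 z 108.76051507887507 113.94208414072023
side 70 33 lat -2.9197305011175523 z 109.716425975025 170.6194154536754
side 90 25 lat -1.8905685536252481 z 110.40956164282807 172.5285124382624
side 110 22 lat -0.6329751532146856 z 111.18644360559449 115.71433519168897
side 130 16 lat 0.48217131319847084 z 111.18886238845221 115.85319914438753
side 150 11 lat 3.645796734695564 z 112.72791849618557 116.1451214131389
side 170 6 lat 78.87928083648532 z 1.2733902506297454 116.61192399330912
side 190 1 lat -4.154480773737438 z 109.5026538364823 109.5026538364823
[ 0.32297366 -0.21083906  0.09335784]
```

>>> {"method": "play_rows", "body": {"dp": [[0,0,-2],[0,0,-2],[0,0,0],[0,0,0]], "yaw": [0,0,0,0]}}

```text
t: 7.77
ee_pos: [523.5, 20.6, 84.2]
orientation: [-2.552, -1.832, 0.0]
ft_force: [-0.3, -0.1, -0.3]
width: 0.4
grasp_force: 0.0
```

>>> {"method": "play_rows", "body": {"dp": [[0,0,-1.5],[0,0,-1.5],[0,0,0],[0,0,0]], "yaw": [0,0,0,0]}}

```text
t: 8.1
ee_pos: [523.7, 20.6, 81.5]
orientation: [2.552, 1.832, 0.0]
ft_force: [-0.5, -0.8, 1.4]
width: 0.5
grasp_force: 1.0
```

```bash
python3 red.py; python3 -c "
from h import *
print(ctrl.get_obs()['ft_force'], ctrl.grasp_offset)"
```

```text
side 10 16 lat -1.4671474878468218 z 105.86603816497427 110.7008258637743
side 30 25 lat -2.308050259060311 z 105.18788773271604 110.85570281502805
side 50 26 lat -2.9443841307484 z 106.85572114778006 110.62582100131044
side 70 31 lat -4.199623191088311 z 106.65999292683318 168.38890041269224
side 90 23 lat -0.22621383104113937 z 106.48177479541164 172.02811757966526
side 110 21 lat 3.8032089597814602 z 105.46597150303637 110.60740620418937
side 130 14 lat 3.1086908496255434 z 106.9741428594582 109.9485195055504
side 150 7 lat 1.8213165098985717 z 108.2040468283792 111.48362605282432
side 170 5 lat 75.78441252207782 z 2.4391750510010297 107.53529310781414
side 190 4 lat -4.22836032653129 z 106.87894171610333 109.03959698568656
[ 0.0728158  -0.37383721  2.51621614] 18.700000000000003
```

The bar reads level now and the force is rising. One firm press to seat it.

>>> {"method": "play_rows", "body": {"dp": [[0,0,-1.5],[0,0,-1],[0,0,0],[0,0,0]], "yaw": [0,0,0,0]}}

```text
t: 8.53
ee_pos: [524.0, 20.5, 80.6]
orientation: [2.552, 1.832, 0.001]
ft_force: [-7.1, -0.3, 20.6]
width: 0.5
grasp_force: 10.4
```

The bar is seated, with about 20 N of reaction while it reads level. I lift, open the gripper, turn to the wing's direction and look at the cap.

>>> {"method": "play_rows", "body": {"dp": [[0,0,10],[0,0,35],[0,0,35],[0,0,35],[-2,15,30],[-2,18,25],[-2,18,20],[-2,18,10]], "yaw": [0,7,7,7,7,7,7,7]}}

```text
t: 9.2
ee_pos: [516.6, 90.4, 281.9]
orientation: [1.554, 2.727, 0.004]
ft_force: [0.8, -0.3, 0.2]
width: 0.3
grasp_force: 0.0
```

>>> {"method": "play_rows", "body": {"dp": [[0,0,0],[0,0,0],[0,0,0],[0,0,0],[0,0,0]], "yaw": [7,0,0,0,0], "gripper": 0}}

```text
t: 9.62
ee_pos: [515.3, 89.1, 278.2]
orientation: [-1.397, -2.813, 0.001]
ft_force: [0.0, 0.4, -0.1]
width: 30.5
grasp_force: 0.0
```

```bash
cat > cap.py <<'E'
from h import *
import sys
np.set_printoptions(precision=2,suppress=True)
o=ctrl.get_obs(); print(o["t"],o["ee_pos"],o["qpos"],o["ft_force"],o["width"])
M=R.from_rotvec(o["orientation"]).as_matrix(); print("tool x deg",np.degrees(np.arctan2(M[1,0],M[0,0])))
p=shot("wrist"); save(p,sys.argv[1]); im=p["pixels"].astype(int)
for n in("bar_tab","cap_wing","green_dot","bar_hinge"):
    for r in models.landmark_of(p,n)[:1]: print(n,round(r["conf"],2),np.array(r["location"]),at_depth(p,r["location"]))
vv,uu=np.nonzero(p["range_z"]>0)
K=np.array([[p["fx"],0,p["cx"]],[0,p["fy"],p["cy"]],[0,0,1.]])
xy=cv2.undistortPoints(np.c_[uu,vv].astype(float)[:,None],K,np.array(p["dist_coeffs"],float))[:,0]
z=p["range_z"][vv,uu][:,None]
P=(p["TW"][:3,:3]@(np.c_[xy[:,0],-xy[:,1],-np.ones(len(xy))]*z).T).T+p["TW"][:3,3]
c=im[vv,uu]; near=np.hypot(P[:,0]-492,P[:,1]-122)<45
b=near&(c[:,2]>c[:,0]+50)
top=b&(P[:,2]>135)&(P[:,2]<152)
if top.sum()>10: (cx,cy),r=cv2.minEnclosingCircle(P[top,:2].astype(np.float32)); print("cap circle",cx,cy,r,"z",np.median(P[top,2]))
rd=near&(c[:,0]>120)&(c[:,1]<70)&(c[:,2]<80)&(P[:,2]>160)
bw=near&((c[:,2]>c[:,0]+50)|rd)&(P[:,2]>162)
for nme,s in(("wing top",bw),("red end",rd)):
    if s.sum()>5:
        rect=cv2.minAreaRect(P[s,:2].astype(np.float32)); print(nme,s.sum(),rect,np.median(P[s,2]),P[s,:2].mean(0))
rr=np.hypot(P[:,0]-cx,P[:,1]-cy)
g=(c[:,1]>c[:,0]+30)&(c[:,1]>c[:,2]+30)&(rr<50)&(rr>25)
if g.any(): print("green",P[g].mean(0))
E
python3 cap.py w5.png
```

```text
9.6167 [515.27  89.09 278.19] [ 0.15  0.18  1.77 -0.    1.19 -0.5 ] [ 0.05  0.45 -0.08] 30.507633262016167
tool x deg 127.16059075214793
bar_tab 0.79 [277.4 277.7] [495.07  88.87 316.8 ]
cap_wing 0.83 [315.8 179.8] [490.79 121.85 169.66]
green_dot 0.56 [351.2 186.8] [520.78 134.04 145.21]
bar_hinge 0.66 [420.4 181.2] [576.95 178.23 108.05]
cap circle 492.2240295410156 122.264892578125 32.38948440551758 z 145.6758190761371
wing top 850 ((493.5428161621094, 118.36141204833984), (21.340131759643555, 58.098594665527344), 22.91891860961914) 169.64514457805996 [490.96 123.29]
red end 131 ((499.34637451171875, 100.9571533203125), (26.21352195739746, 10.399466514587402), 56.69347381591797) 170.0942703043512 [503.11 106.16]
green [528.44 135.98 116.2 ]
```

View pics/w5.png

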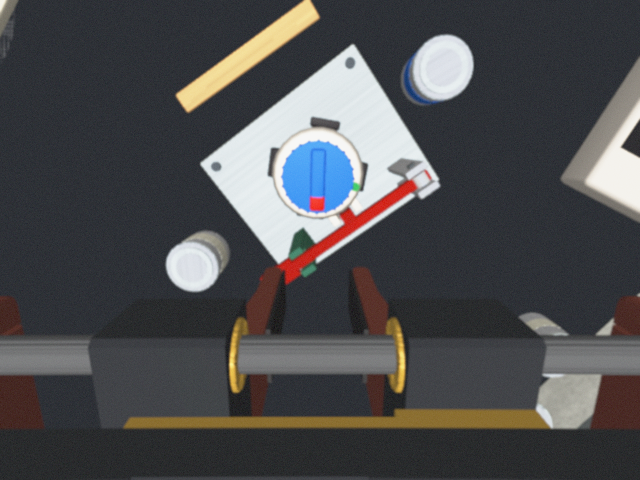

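Wrist view: the bar lies in the catch. The wing runs from (318,150) to its red end at (317,205), aligned with the tool within 1°, and the green dot is at (356,187). The cap centre is at (492,122). I descend over the wing with the fingers part-closed.

>>> {"method": "play_rows", "body": {"dp": [[-12,17,0],[-11.5,16,0],[0,0,-24],[0,0,-24],[0,0,-24],[0,0,-20],[0,0,0],[0,0,0]], "yaw": [0,0,0,0,0,0,0,0], "gripper": 0.62}}

```text
t: 10.53
ee_pos: [491.5, 122.4, 186.3]
orientation: [-1.393, -2.814, 0.002]
ft_force: [0.1, 0.4, -0.5]
width: 33.7
grasp_force: 0.0
```

>>> {"method": "play_rows", "body": {"dp": [[0,0,-12],[0,0,-12],[0,0,-6],[0,0,-5],[0,0,0],[0,0,0]], "yaw": [0,0,0,0,0,0]}}

```text
t: 11.03
ee_pos: [492.6, 122.6, 152.5]
orientation: [1.393, 2.815, 0.001]
ft_force: [0.3, -0.6, -0.4]
width: 33.5
grasp_force: 0.0
```

```bash
python3 - <<'E'
from h import *
o=ctrl.get_obs(); print(o["ee_pos"],o["ft_force"],o["width"],o["qpos"])
p=shot("side"); q=np.linalg.inv(p["TW"])@np.r_[o["ee_pos"],1]
K=np.array([[p["fx"],0,p["cx"]],[0,p["fy"],p["cy"]],[0,0,1.]])
uv=cv2.projectPoints(np.array([[q[0],-q[1],-q[2]]]),np.zeros(3),np.zeros(3),K,np.array(p["dist_coeffs"],float))[0].ravel();print(uv)
a=cv2.resize(p["pixels"][220:320,250:350,::-1],(400,400),interpolation=cv2.INTER_CUBIC)
cv2.drawMarker(a,(int((uv[0]-250)*4),int((uv[1]-220)*4)),(0,255,255),cv2.MARKER_CROSS,12,1)
w=shot("wrist"); b=cv2.resize(w["pixels"][120:420,170:470,::-1],(400,400))
cv2.imwrite("pics/c6.png",np.hstack([a,b]))
E
```

```text
[492.5552453  122.64941918 152.53452188] [ 0.29437159 -0.62097477 -0.35554168] 33.476923915178276 [ 2.20575936e-01  3.14501310e-01  1.92340658e+00  4.13207071e-05
  9.02868750e-01 -4.31000751e-01]
[301.56689788 268.53730078]
```

View pics/c6.png

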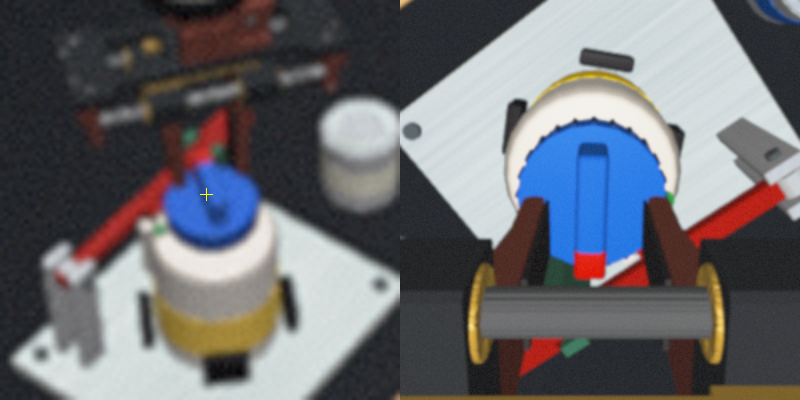

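The fingers straddle the wing, but the tips (crop (175,175) and (240,170)) are about 25 mm above the reported TCP. The bar contact gave the same offset, so I descend further while watching the force.

>>> {"method": "play_rows", "body": {"dp": [[0,0,-7],[0,0,-7],[0,0,-5],[0,0,-4],[0,0,0],[0,0,0]], "yaw": [0,0,0,0,0,0]}}

```text
t: 11.63
ee_pos: [491.8, 122.5, 128.4]
orientation: [-1.393, -2.815, 0.001]
ft_force: [0.0, -0.2, 0.4]
width: 33.5
grasp_force: 0.0
```

>>> {"method": "play_rows", "body": {"dp": [[0,0,0],[0,0,0],[0,0,0],[0,0,0],[0,0,0],[0,0,0]], "yaw": [0,0,0,0,0,0], "gripper": 1}}

```text
t: 12.13
ee_pos: [491.2, 121.9, 129.1]
orientation: [-1.393, -2.815, 0.003]
ft_force: [-3.0, -4.3, 5.3]
width: 11.5
grasp_force: 29.9
```

>>> {"method": "play_rows", "body": {"dp": [[0,0,-3],[0,0,-3],[0,0,-2],[0,0,-2],[0,0,0],[0,0,0]], "yaw": [0,0,0,0,0,0]}}

```text
t: 12.63
ee_pos: [491.4, 121.9, 120.0]
orientation: [-1.393, -2.815, 0.002]
ft_force: [-7.3, -4.0, 15.4]
width: 11.8
grasp_force: 29.9
```

>>> {"method": "play_rows", "body": {"dp": [[0,0,-1.5],[0,0,-1],[0,0,0],[0,0,0]], "yaw": [0,0,0,0]}}

```text
t: 12.97
ee_pos: [491.6, 121.9, 118.8]
orientation: [-1.393, -2.816, 0.002]
ft_force: [-10.7, -4.8, 28.8]
width: 11.7
grasp_force: 30.0
```

The cap is at its bottom stop with 29 N. Turning it anticlockwise.

>>> {"method": "play_rows", "body": {"dp": [[0,0,0],[0,0,0],[0,0,0],[0,0,0],[0,0,0],[0,0,0]], "yaw": [3,4,4,4,4,4]}}

```text
t: 13.47
ee_pos: [491.4, 121.7, 118.8]
orientation: [-0.799, -3.038, 0.002]
ft_force: [-11.5, -6.5, 30.4]
width: 11.6
grasp_force: 30.0
```

>>> {"method": "play_rows", "body": {"dp": [[0,0,0],[0,0,0],[0,0,0],[0,0,0],[0,0,0],[0,0,0],[0,0,0],[0,0,0]], "yaw": [4,4,4,4,4,4,4,4]}}

```text
t: 14.13
ee_pos: [491.3, 121.4, 118.7]
orientation: [0.07, -3.14, 0.003]
ft_force: [-11.4, -8.9, 29.9]
width: 12.0
grasp_force: 30.0
```

>>> {"method": "play_rows", "body": {"dp": [[0,0,0],[0,0,0],[0,0,0],[0,0,0],[0,0,0],[0,0,0],[0,0,0]], "yaw": [4,4,4,4,2,0,0]}}

```text
t: 14.72
ee_pos: [491.4, 121.2, 118.7]
orientation: [0.555, -3.091, 0.003]
ft_force: [-10.2, -9.3, 27.9]
width: 11.9
grasp_force: 30.0
```

```bash
python3 - <<'E'
from h import *
o=ctrl.get_obs(); print(o["t"],o["ee_pos"],o["ft_force"],o["moment"],o["width"],o["qpos"])
M=R.from_rotvec(o["orientation"]).as_matrix(); print("tool x deg",np.degrees(np.arctan2(M[1,0],M[0,0])))
E
```

```text
14.7167 [491.41665837 121.23246194 118.69335568] [-10.24314088  -9.31637155  27.91023675] [-1.68721648  1.91536647 -0.06671724] 11.853694530889268 [ 0.21956339  0.36635476  1.94706949 -0.00247357  0.82967117 -1.70517488]
tool x deg -159.62494041048558
```

Turned 73–74°, with the red end at about 20° against the dot at 21°. I let it rise, open and retreat.

>>> {"method": "play_rows", "body": {"dp": [[0,0,3],[0,0,3],[0,0,3],[0,0,3],[0,0,0]], "yaw": [0,0,0,0,0]}}

```text
t: 15.13
ee_pos: [491.1, 121.2, 128.8]
orientation: [0.555, -3.09, 0.003]
ft_force: [-3.5, -7.2, 5.7]
width: 11.7
grasp_force: 30.0
```

>>> {"method": "play_rows", "body": {"dp": [[0,0,0],[0,0,0],[0,0,0],[0,0,0],[0,0,0]], "yaw": [0,0,0,0,0], "gripper": 0.6}}

```text
t: 15.55
ee_pos: [492.2, 122.8, 128.4]
orientation: [-0.555, 3.092, 0.0]
ft_force: [0.5, -0.7, -0.2]
width: 34.9
grasp_force: 0.0
```

>>> {"method": "play_rows", "body": {"dp": [[0,0,5],[0,0,15],[0,0,20],[0,0,25],[0,0,25],[0,0,25],[30,10,10],[0,0,0]], "yaw": [0,0,0,0,0,0,0,0]}}

```text
t: 16.22
ee_pos: [527.4, 134.1, 257.6]
orientation: [-0.553, 3.083, 0.001]
ft_force: [-1.1, -0.3, 0.2]
width: 35.4
grasp_force: 0.0
```

```bash
python3 cap.py w7.png; python3 red.py
```

```text
16.2167 [527.44 134.14 257.55] [ 0.23  0.23  1.76  0.    1.14 -1.7 ] [-1.1  -0.3   0.21] 35.408867940329074
tool x deg -159.65351281781753
bar_tab 0.66 [192.5 167.1] [524.6   11.87 105.35]
cap_wing 0.76 [316.1 185.2] [493.21 122.04 170.45]
green_dot 0.9 [317.1 221. ] [529.96 136.52 116.88]
bar_hinge 0.58 [341.4 276.3] [575.58 179.07 109.61]
cap circle 492.3257141113281 122.44288635253906 32.546566009521484 z 145.78278032373186
wing top 942 ((492.135009765625, 122.2336654663086), (49.70810317993164, 11.978902816772461), 20.025959014892578) 169.73210321955824 [489.99 121.38]
red end 138 ((509.8248596191406, 128.9293975830078), (8.797892570495605, 9.287446975708008), 20.349157333374023) 170.0322238756949 [510.3  128.98]
green [528.73 138.46 116.82]
side 10 17 lat -1.9606409011885229 z 107.2659006881936 109.6500630704486
side 30 23 lat -3.156982582062402 z 105.65624581054703 111.31283012479344
side 50 38 lat -4.514126829121578 z 106.84370114991259 173.8545925222072
side 70 35 lat -2.40590910501631 z 106.64971615382296 172.53370338505044
side 90 20 lat -0.37953411577241725 z 106.76537803073984 109.32166465604632
side 110 23 lat 2.7514826616238977 z 105.19689731750918 109.995924267291
side 130 19 lat 1.1293456117892262 z 105.8292645894669 111.6891111551895
side 150 28 lat 2.7858002467311174 z 106.83565844653776 113.91341964745288
side 170 39 lat 2.0178971528091725 z 106.69670076829766 110.21228142679433
side 190 7 lat 4.797331850156744 z 104.53116350503524 108.8353530548643
```

View pics/w7.png

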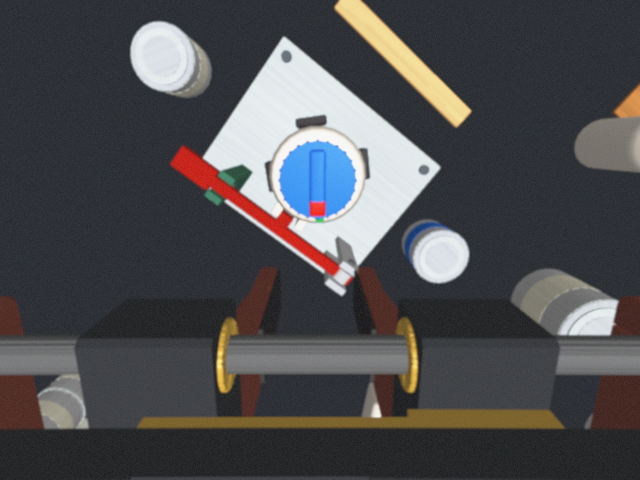

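The red end at (318,210) points at the green dot at (317,221). The cap has sprung up (top at 146 mm), the bar is level in the catch, and the gripper is clear. Handing in.

```bash
python3 -c "
from workcell import ticket
print(ticket.close_job())"
```

```text
the job is handed in; nothing more can be done
None
```

The job is handed in with no verdict returned: at my last look the red bar read level in its catch, the cap was turned about 1.28 rad with its red end on the green dot and had sprung back up, the tub had stayed put, and the gripper was clear.

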